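# Line up sample jars by size for the weighing run

## Task

Set out the four blue-capped sample jars for weighing: stand them upright on the four marks of the white board in order of size, one centred on each mark, with the largest on the mark next to the red tab and the smallest at the far end. Do not knock any jar over, and leave the small white cup where it stands.

Things in the scene. Friction and masses are not known exactly. Their poses are not given: they have to be found in the camera images.
- jar_1: the smallest of four upright round screw-cap sample jars: brown body with a white paper label, blue cap, straight-sided, 32 mm in diameter over its whole height (body and cap alike) and 50 mm tall; rigid, starts loose on the bench (z = 0) on the robot's side of the board. Origin at the centre of its underside, z up along its axis; yaw means nothing.
- jar_2: the second smallest of four upright round screw-cap sample jars: brown body with a white paper label, blue cap, straight-sided, 40 mm in diameter over its whole height (body and cap alike) and 70 mm tall; rigid, starts loose on the bench (z = 0) on the robot's side of the board. Origin at the centre of its underside, z up along its axis; yaw means nothing.
- jar_3: the second largest of four upright round screw-cap sample jars: brown body with a white paper label, blue cap, straight-sided, 48 mm in diameter over its whole height (body and cap alike) and 90 mm tall; rigid, starts loose on the bench (z = 0) on the robot's side of the board. Origin at the centre of its underside, z up along its axis; yaw means nothing.
- jar_4: the largest of four upright round screw-cap sample jars: brown body with a white paper label, blue cap, straight-sided, 56 mm in diameter over its whole height (body and cap alike) and 110 mm tall; rigid, starts loose on the bench (z = 0) on the robot's side of the board. Origin at the centre of its underside, z up along its axis; yaw means nothing.
- mark_1: one of four like flat round marks, a yellow disc with a black rim, 68 mm across, printed on the fixed white board (110 x 440 mm, 6 mm thick); an end mark, next to mark_2. The marks stand in a straight row, 88 mm apart, in the order 1, 2, 3, 4. A jar set here rests on the board's top, 6 mm above the bench. Origin at the mark's centre on the board's top; y runs along the row from mark_1 towards mark_4, x across it.
- mark_2: one of four like flat round marks, a yellow disc with a black rim, 68 mm across, printed on the fixed white board (110 x 440 mm, 6 mm thick); between mark_1 and mark_3. The marks stand in a straight row, 88 mm apart, in the order 1, 2, 3, 4. A jar set here rests on the board's top, 6 mm above the bench. Origin at the mark's centre on the board's top; y runs along the row from mark_1 towards mark_4, x across it.
- mark_3: one of four like flat round marks, a yellow disc with a black rim, 68 mm across, printed on the fixed white board (110 x 440 mm, 6 mm thick); between mark_2 and mark_4. The marks stand in a straight row, 88 mm apart, in the order 1, 2, 3, 4. A jar set here rests on the board's top, 6 mm above the bench. Origin at the mark's centre on the board's top; y runs along the row from mark_1 towards mark_4, x across it.
- mark_4: one of four like flat round marks, a yellow disc with a black rim, 68 mm across, printed on the fixed white board (110 x 440 mm, 6 mm thick); an end mark, next to mark_3. The marks stand in a straight row, 88 mm apart, in the order 1, 2, 3, 4. A jar set here rests on the board's top, 6 mm above the bench. Origin at the mark's centre on the board's top; y runs along the row from mark_1 towards mark_4, x across it.
- end_tab: fixed red round tab, 28 mm across and 8 mm high, standing on the white board at one end of the row, 61 mm beyond the centre of the end mark next to it (mark_1 or mark_4: it changes from start to start). A grey tab of the same size stands at the other end. Origin at the centre of its underside.
- beaker: small white ceramic cup without a lid, 46 mm across its rim, 45 mm high, standing loose among the jars; not part of the row. Origin at the centre of its underside. A black rubber stopper (38 mm across, 28 mm high) also stands among the jars; neighbours there stand at least 80 mm apart, centre to centre.
Things that resemble listed ones, but are neither listed nor needed, are in the scene too. Leave any turquoise or yellow look-alike of the jar_1 alone.

How it is judged:
By the outcome, as a careful person would: the job done as asked, in the order asked, and still so for the second after the job is handed in, with the robot touching nothing.
It also fails if it takes over 122 s, if anything falls off the work surface, if the arm or the gripper's body presses on something with over 40 N, if the wrist force passes 120 N, or if a joint passes its speed limit or range.

## Robot

A 6-joint arm with a two-finger parallel gripper is mounted at the origin on the work surface. World frame = base frame: x ahead of the robot, y to its left, z up, the work surface at z = 0. Lengths are in mm, angles in rad, forces in N, time in s.
With the tool pointing down it reaches from about 250 to 800 mm from the base axis. Payload 8.5 kg.
Tool frame: the origin (TCP) lies on the centre line of the jaws, within the pads' length; the fingertips stand 8 mm ahead of it and the grasp point (between the pads) lies 11 mm behind it; z points along the fingers, y is the direction in which the jaws open and shut (so a half turn about z gives the same grasp; the last joint's range is limited). The gripper opens to 85 mm and grips with 20 to 120 N. Pads are 22 mm wide; open, the fingers measure 114 mm over their backs; the gripper's body (76 mm by 85 mm) begins 54 mm behind the grasp point. The pads swing forward as they close: fully open they stand 13 mm farther back than shut.
Start: joints at [1.211, 0.238, -0.013, 1.319, 0, 1.571], TCP at [184.829, 491.343, 239.276] pointing down, gripper open.
Joint ranges: [-2.66, 2.66], [-1.03, 1.9], [-1.14, 1.46], [-1.82, 2.27], [-1.45, 1.34], [-3.14, 3.14]. Speed limits (rad/s): [2.22, 2.22, 2.79, 3.14, 3.14, 3.14].

## Interface

Orientations are given as a 3x3 rotation matrix whose columns are the frame's x, y, z axes.
In Python, from bench import env gives the robot as it stands. The module is installed in compiled form; this text tells all that it offers.
- The arm moves only by the tool apply_moves, never from a script. Its argument "motion" is a list of rows, each a list of 6 numbers: the shift along the tool's x, y, z in m, then the turn, a rotation vector about the tool's x, y, z in degrees. In form: [[tx, ty, tz, ax, ay, az], ...]. A call has 1 to 8 rows; each row shifts and turns the commanded pose from where the row before left it, along the tool's axes as they then stand; what a row does not reach is not made up. A row lasts 1/10 s, in which the tool goes at most 50 mm and 8.59 degrees, less where a joint would pass 70% of its speed; a pose out of reach is approached as far as the arm can. A call is refused whole if a number of a shift passes 0.05 or a number of a turn 8.59, either way. A call with a gripper value outside its range is refused whole. "grip" is the gripper command: -1 is shut, 1 is fully open, values between are in proportion, set as the call begins (left out, the last holds). The fingers move at their own pace and stop on an object; the grip force is fixed at half the most. Time passes only in rows, so rows that do not move let the fingers close. It gives the time, the measured TCP pose, the force and the opening at its end, in the units of the state.
- env.get_state(): the state, without advancing time (a new reading comes with each control period).
- env.snapshot(name): name is "scene" or "top" or "wrist"; returns (picture, depth): 384x512x3 uint8, blue, green, red; 384x512 float32, mm along the optical axis (not along the pixel's ray), 0 where there is no reading.
- env.camera_model(name): a dict with "fx", "fy", "cx", "cy" (pixels), "world_from_camera" (4x4, takes a point from camera to world coordinates); the wrist camera has in their place "hand_eye" (4x4, takes a point from camera to tool coordinates, whose origin is the TCP and whose axes are the flange's). Camera axes: x right, y down, z forward; pixel columns grow to the right and rows downward; lengths in mm; the calibration is good to about 2 mm. The wrist camera is an equidistant fisheye: a pixel r from the principal point sees the ray r / f radians off the axis. A picture is of the moment at which its call begins: read the wrist's pose just before it. camera_model takes no time and is no camera call.
- env.hand_in(): hands the job in, once; it reports no verdict.
The state is a dict: "time_s": time; "joints": joint angles; "qvel": joint speeds; "tau": joint torques, N m; "eef_pos": TCP position; "eef_rot": TCP orientation; "wrist_force": force on the tool from outside, world axes, zero at the start; "wrist_torque": the same for the moment, N m; "gripper_width": finger opening in mm.
Only numpy, scipy, OpenCV 4.12 (cv2) and the standard library are available. Lean on these libraries where they do the work, as an engineer would, in place of code of your own. Each camera call takes 0.05 s, during which the arm holds its last target.

## Working session

There is one attempt and no reset: what is moved stays moved. The work goes in short steps, Python scripts to look and compute and a tool call to move; the robot and the scene stay as the last step left them, time stands still between calls to the robot, and variables do not carry over. Pictures are saved under pics/ and viewed, and the job is handed in when it is done.

Besides the shell and the picture viewer there is one more tool, called after "Request:" as name([rows], argument=value, ...), one row to a line, values as JSON. apply_moves: Moves the arm, as the interface text tells. Its arguments: {"type":"object","properties":{"motion":{"type":"array"},"grip":{"type":"number"}},"required":["motion"]}

```bash
mkdir -p pics; ls
python3 - <<'E'
from bench import env
import cv2,numpy as np
s=env.get_state();print(s)
for n in("scene","top"):
    p,d=env.snapshot(n);cv2.imwrite(f"pics/{n}0.png",p);np.save(f"{n}0.npy",d)
    print(n,env.camera_model(n))
print(env.camera_model("wrist"))
E
```

```text
pics
{'time_s': 0.0, 'joints': array([ 1.21100924e+00,  2.38785961e-01, -1.42539944e-02,  1.31918787e+00,
       -7.84972406e-06,  1.57078202e+00]), 'qvel': array([-0.00107248,  0.00075632,  0.00017844, -0.00144626, -0.00044855,
       -0.00098325]), 'tau': array([-1.11932153e-03, -5.38772178e+01,  3.46436799e+01,  1.86308997e-02,
       -1.31090778e-05,  2.41751536e-06]), 'eef_pos': array([184.70115233, 491.01113451, 238.6749938 ]), 'eef_rot': array([[-9.35976846e-01,  3.52061211e-01, -4.96647174e-04],
       [ 3.52061561e-01,  9.35975884e-01, -1.34260464e-03],
       [-7.82923918e-06, -1.43149724e-03, -9.99998975e-01]]), 'wrist_force': array([-0.57881904,  0.54143811,  0.35403549]), 'wrist_torque': array([-0.01821621,  0.0418994 , -0.05785545]), 'gripper_width': 85.42816420660192}
scene {'fx': 371.52020640046567, 'fy': 371.52020640046567, 'cx': 261.1390350538559, 'cy': 197.20693243774014, 'world_from_camera': array([[-5.33492853e-01,  5.61009052e-01, -6.32972526e-01,
         1.03400114e+03],
       [ 8.45630710e-01,  3.38611619e-01, -4.12614680e-01,
         3.43882276e+02],
     
[... 395 characters left out ...]
510022e-01, -3.08162529e-02, -5.48406688e-03,
         2.17333917e+01],
       [ 1.13843517e-02, -1.94703167e-01, -9.80796143e-01,
         1.05129637e+03],
       [ 0.00000000e+00,  0.00000000e+00,  0.00000000e+00,
         1.00000000e+00]])}
{'fx': 297.3186396354542, 'fy': 297.3186396354542, 'cx': 262.03984307836936, 'cy': 187.30689133819584, 'hand_eye': array([[-5.08481551e-04, -9.47848408e-01, -3.18721095e-01,
         8.22778822e+01],
       [ 9.99999866e-01, -4.49400162e-04, -2.58904275e-04,
         5.91996332e-01],
       [ 1.02168693e-04, -3.18721184e-01,  9.47848509e-01,
        -1.34950458e+02],
       [ 0.00000000e+00,  0.00000000e+00,  0.00000000e+00,
         1.00000000e+00]])}
```

View pics/top0.png

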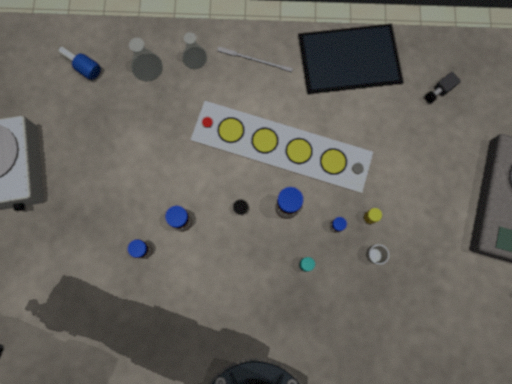

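View pics/scene0.png

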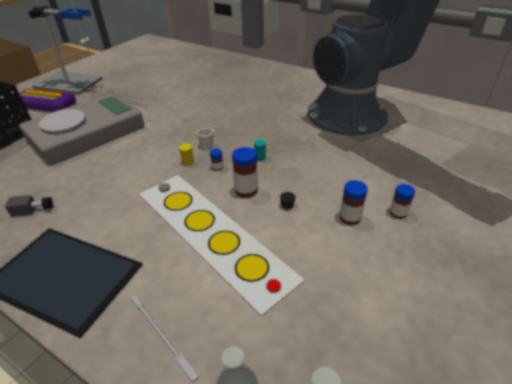

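```bash
cat > h.py <<'E'
import cv2,numpy as np
from bench import env
def ray(n,u,v,z):
    m=env.camera_model(n);T=m["world_from_camera"]
    r=T[:3,:3]@np.array([(u-m["cx"])/m["fx"],(v-m["cy"])/m["fy"],1]);o=T[:3,3]
    return o+r*(z-o[2])/r[2]
def proj(n,P):
    m=env.camera_model(n);T=np.linalg.inv(m["world_from_camera"])
    c=T[:3,:3]@np.array(P)+T[:3,3];return c[0]/c[2]*m["fx"]+m["cx"],c[1]/c[2]*m["fy"]+m["cy"]
def pt(n,u,v,d):
    m=env.camera_model(n);T=m["world_from_camera"]
    return T[:3,:3]@(d*np.array([(u-m["cx"])/m["fx"],(v-m["cy"])/m["fy"],1]))+T[:3,3]
def blobs(img,lo,hi,amin=30):
    h=cv2.cvtColor(img,cv2.COLOR_BGR2HSV);k=cv2.inRange(h,lo,hi)
    n,l,s,c=cv2.connectedComponentsWithStats(k)
    return [(c[i],s[i],l==i) for i in range(1,n) if s[i,4]>=amin]
E
python3 - <<'E'
from h import *
for n in("top","scene"):
    im=cv2.imread(f"pics/{n}0.png");d=np.load(f"{n}0.npy")
    print(n)
    for nm,lo,hi in(("blue",(112,120,60),(128,255,255)),("yel",(22,150,80),(35,255,255)),("red",(0,180,80),(6,255,255)),("teal",(80,120,60),(95,255,255))):
        for c,s,k in blobs(im,lo,hi):
            # points in world
            vv,uu=np.nonzero(k);P=np.array([pt(n,u,v,d[v,u]) for u,v in zip(uu,vv) if d[v,u]>0])
            print(nm,c.round(1),s,"med",np.median(P,0).round(1),"maxz",P[:,2].max().round(1),"ray z6",ray(n,*c,6).round(1))
E
```

```text
top
blue [290.1 199.3] [278 187  25  26 421] med [476.3 -58.9 110.7] maxz 115.9 ray z6 [496.6 -68.1   6. ]
blue [176.  215.9] [166 206  22  22 281] med [435.3 188.8  90.6] maxz 95.6 ray z6 [447.8 203.1   6. ]
blue [339.2 223.6] [332 217  15  14 132] med [ 434.4 -177.    50.7] maxz 55.4 ray z6 [ 441.2 -185.9    6. ]
blue [136.6 247.9] [128 240  19  17 201] med [364.4 273.7  70.6] maxz 74.8 ray z6 [369.2 290.3   6. ]
yel [230.4 129.6] [219 119  23  22 404] med [667.   82.4   8.1] maxz 14.0 ray z6 [668.   82.4   6. ]
yel [264.3 140. ] [253 129  24  23 415] med [642.9  -2.    8. ] maxz 13.9 ray z6 [643.6  -2.4   6. ]
yel [298.6 150.5] [287 140  24  22 420] med [619.3 -87.8   7.8] maxz 13.0 ray z6 [619.5 -87.4   6. ]
yel [333. 161.] [322 150  23  23 422] med [ 594.9 -171.4    7.9] maxz 13.5 ray z6 [ 595.5 -171.8    6. ]
yel [373.9 214.8] [368 209  13  13 134] med [ 457.3 -256.9   50.7] maxz 57.0 ray z6 [ 465.1 -269.3    6. ]
red [206.7 121.8] [203 118   8   9  51] med [682.4 140.9  14.9] maxz 18.0 ray z6 [686.2 142.    6. ]Traceback (most recent call last):
  File "<stdin>", line 8, in <module>
  File "h.py", line 11, in pt
    m=env.camera_model(n);T=m["world_from_camera"]
ValueError: time passes only in moves, steps and waits
```

Run:
```python
import cv2
a=cv2.imread("pics/top0.png")
cv2.imwrite("pics/c1.png",cv2.resize(a[170:280,120:400],None,fx=2.8,fy=2.8,interpolation=cv2.INTER_CUBIC))
```

```text
(no output)
```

View pics/c1.png

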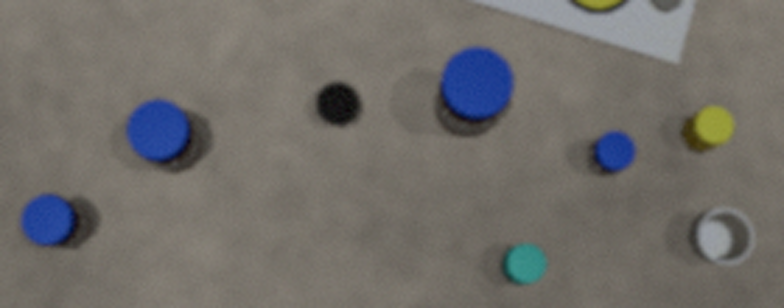

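Request:
apply_moves([
  [0,0,0,0,0,8.5],
  [0,0,0,0,0,8.5],
  [0,0,0,0,0,8.5],
  [0,0,0,0,0,8.5],
  [0,0,0,0,0,8.5],
  [0,0,0,0,0,8.5],
  [0,0,0,0,0,8.5],
  [0,0,0,0,0,8.5],
], grip=1)

```text
time_s: 0.9
eef_pos: [184.8, 491.1, 238.9]
eef_rot: [[-0.018, 1.0, -0.0], [1.0, 0.018, -0.001], [-0.001, -0.0, -1.0]]
wrist_force: [0.0, -0.4, -0.2]
gripper_width: 85.4
```

Request:
apply_moves([
  [0,0,0,0,0,8.5],
  [0,0,0,0,0,8.5],
  [0,0,0,0,0,0.4],
  [0,0,0,0,0,0],
])

```text
time_s: 1.3
eef_pos: [184.8, 491.2, 239.1]
eef_rot: [[0.272, 0.962, -0.0], [0.962, -0.272, -0.001], [-0.001, -0.0, -1.0]]
wrist_force: [0.1, -0.9, -0.6]
gripper_width: 85.5
```

```bash
cat > h.py <<'E'
import cv2,numpy as np,pickle,os
from bench import env
if not os.path.exists("cam.pkl"):
    pickle.dump({n:env.camera_model(n) for n in("top","scene","wrist")},open("cam.pkl","wb"))
CM=pickle.load(open("cam.pkl","rb"))
def pt(n,u,v,d):
    m=CM[n];T=m["world_from_camera"]
    return T[:3,:3]@(d*np.array([(u-m["cx"])/m["fx"],(v-m["cy"])/m["fy"],1]))+T[:3,3]
def ray(n,u,v,z):
    o=pt(n,u,v,0);r=pt(n,u,v,1)-o
    return o+r*(z-o[2])/r[2]
def blobs(img,lo,hi,amin=30):
    h=cv2.cvtColor(img,cv2.COLOR_BGR2HSV);k=cv2.inRange(h,lo,hi)
    n,l,s,c=cv2.connectedComponentsWithStats(k)
    return [(c[i],s[i],l==i) for i in range(1,n) if s[i,4]>=amin]
def go(x,y,z,yaw=-16.0):
    s=env.get_state();R=s["eef_rot"];p=s["eef_pos"]
    from scipy.spatial.transform import Rotation as Ro
    a=np.deg2rad(yaw);ty=np.array([np.cos(a),np.sin(a),0]);tz=np.array([0,0,-1.]);Rt=np.c_[np.cross(ty,tz),ty,tz]
    print("t",s["time_s"],"p",p.round(1),"w",round(s["gripper_width"],1),"F",s["wrist_force"].round(1))
    print("tool delta mm",(R.T@(np.array([x,y,z])-p)).round(1),"turn deg",Ro.from_matrix(R.T@Rt).as_rotvec(degrees=True).round(2))
E
python3 - <<'E'
from h import *
im=cv2.imread("pics/top0.png")
B=blobs(im,(112,120,60),(128,255,255))
for (c,s,k),z in zip(B,(110,90,50,70)): print(c.round(1),ray("top",*c,z).round(1))
im=cv2.imread("pics/scene0.png");d=np.load("scene0.npy")
for nm,lo,hi in(("blue",(110,110,60),(128,255,255)),("yel",(22,150,80),(35,255,255)),("red",(0,180,80),(6,255,255))):
    for c,s,k in blobs(im,lo,hi):
        v,u=np.nonzero(k);P=np.array([pt("scene",a,b,d[b,a]) for a,b in zip(u,v) if d[b,a]>0])
        print(nm,c.round(1),s,"ray6",ray("scene",*c,6).round(1), P[:,2].max().round(1),P[P[:,2]>P[:,2].max()-9].mean(0).round(1))
go(434.5,-177,235)
E
```

```text
[290.1 199.3] [476.3 -59.2 110. ]
[176.  215.9] [435.4 188.5  90. ]
[339.2 223.6] [ 435.  -177.1   50. ]
[136.6 247.9] [364.5 273.9  70. ]
blue [36.6 98.2] [21 96 33  5 61] ray6 [ 442.9 -958.9    6. ] 108.5 [ 567.8 -770.7  108.5]
blue [243.9 156.4] [232 147  24  20 392] ray6 [ 366.2 -143.8    6. ] 111.2 [481.7 -59.5 108.5]
blue [215.7 153.8] [210 148  12  13 117] ray6 [ 395.1 -216.7    6. ] 51.1 [ 439.2 -177.9   48.1]
blue [355.2 189.7] [345 180  22  20 367] ray6 [345.  162.3   6. ] 91.3 [439.8 187.4  88.3]
blue [404.6 191.9] [396 184  19  17 263] ray6 [292.7 264.2   6. ] 70.7 [368.6 272.4  68. ]
yel [41.9 93.4] [ 26  91  34   6 102] ray6 [ 410.5 -977.1    6. ] 42.5 [ 447.2 -899.8   39.4]
yel [186.2 153.7] [180 144  13  21 214] ray6 [ 436.2 -286.     6. ] 50.9 [ 461.5 -258.8   48.3]
yel [177.6 200.6] [165 193  26  16 334] ray6 [ 594.3 -175.2    6. ] 9.2 [ 594.3 -175.3    6.2]
yel [199.1 220.1] [186 211  27  19 409] ray6 [618.8 -90.6   6. ] 9.2 [618.7 -90.6   6.1]
yel [223.6 242.1] [209 232  30  21 501] ray6 [642.9  -5.7   6. ] 9.1 [642.7  -5.8   6. ]
yel [251.4 267.3] [236 255  32  25 624] ray6 [667.2  78.9   6. ] 8.8 [666.9  78.7   5.9]
red [273.3 285.2] [268 280  12  11 110] ray6 [680.7 136.    6. ] 15.6 [685.  138.5  13. ]
t 1.3 p [184.8 491.2 239.1] w 85.5 F [ 0.1 -0.9 -0.6]
tool delta mm [-575.1  422.1    4.4] turn deg [-0.    0.03  0.21]
```

Request:
apply_moves([
  [-0.036,0.0264,0,0,0,0],
  [-0.036,0.0264,0,0,0,0],
  [-0.036,0.0264,0,0,0,0],
  [-0.036,0.0264,0,0,0,0],
  [-0.036,0.0264,0,0,0,0],
  [-0.036,0.0264,0,0,0,0],
  [-0.036,0.0264,0,0,0,0],
  [-0.036,0.0264,0,0,0,0],
])

```text
time_s: 2.1
eef_pos: [308.5, 154.6, 239.5]
eef_rot: [[0.271, 0.962, 0.001], [0.962, -0.271, 0.0], [0.0, 0.001, -1.0]]
wrist_force: [1.3, -0.1, -0.3]
gripper_width: 85.2
```

Request:
apply_moves([
  [-0.036,0.0264,0,0,0,0],
  [-0.036,0.0264,0,0,0,0],
  [-0.036,0.0264,0,0,0,0],
  [-0.036,0.0264,0,0,0,0],
  [-0.036,0.0264,0,0,0,0],
  [-0.036,0.0264,0,0,0,0],
  [-0.036,0.0264,0,0,0,0.2],
  [0,0,0,0,0,0],
])

```text
time_s: 2.9
eef_pos: [418.0, -141.2, 238.9]
eef_rot: [[0.28, 0.96, 0.001], [0.96, -0.28, -0.001], [-0.001, 0.001, -1.0]]
wrist_force: [1.0, -0.2, 0.2]
gripper_width: 85.7
```

```bash
cat >> h.py <<'E'
def wproj(P,s):
    m=CM["wrist"];H=np.eye(4);H[:3,:3]=s["eef_rot"];H[:3,3]=s["eef_pos"]
    T=np.linalg.inv(H@m["hand_eye"]);c=T[:3,:3]@np.array(P,float)+T[:3,3]
    th=np.arctan2(np.hypot(c[0],c[1]),c[2]);ph=np.arctan2(c[1],c[0])
    return m["cx"]+m["fx"]*th*np.cos(ph),m["cy"]+m["fx"]*th*np.sin(ph)
def wray(u,v,z,s):
    m=CM["wrist"];H=np.eye(4);H[:3,:3]=s["eef_rot"];H[:3,3]=s["eef_pos"];T=H@m["hand_eye"]
    a=np.array([u-m["cx"],v-m["cy"]]);r=np.hypot(*a);th=r/m["fx"]
    d=T[:3,:3]@np.array([*(a/r*np.sin(th)),np.cos(th)]);o=T[:3,3]
    return o+d*(z-o[2])/d[2]
E
python3 - <<'E'
from h import *
go(434.5,-177,235)
s=env.get_state()
p,d=env.snapshot("wrist");cv2.imwrite("pics/w1.png",p)
for c,st,k in blobs(p,(112,120,60),(128,255,255)): print(c.round(1),st,[wray(*c,z,s).round(1)[:2] for z in (50,70,90,110)])
for c,st,k in blobs(p,(22,150,80),(35,255,255)): print('y',c.round(1),st,wray(*c,6,s).round(1))
E
```

```text
t 2.9 p [ 418.  -141.2  238.9] w 85.7 F [ 1.  -0.2  0.2]
tool delta mm [-29.8  25.9   4. ] turn deg [ 0.05  0.06 -0.26]
[310.6  54.7] [293  50  34  17  37] [array([502.4, -37.3]), array([498.6, -38.9]), array([494.7, -40.4]), array([490.9, -41.9])]
[296.6  98.2] [269  75  61  36  96] [array([474.6, -79.7]), array([472.5, -78.6]), array([470.4, -77.5]), array([468.3, -76.4])]
[284.3 190.6] [271 177  27  28 566] [array([ 434.1, -177.6]), array([ 434.5, -170.5]), array([ 434.9, -163.3]), array([ 435.3, -156.1])]
y [398.   17.1] [ 378    0   41   38 1236] [641.1  -6.7   6. ]
y [398.   80.2] [ 378   58   41   45 1396] [617.  -89.5   6. ]
y [394.  145.7] [ 375  124   39   44 1330] [ 592.8 -174.     6. ]
y [315.6 237.7] [303 220  27  36 727] [ 458.1 -274.3    6. ]
```

View pics/w1.png

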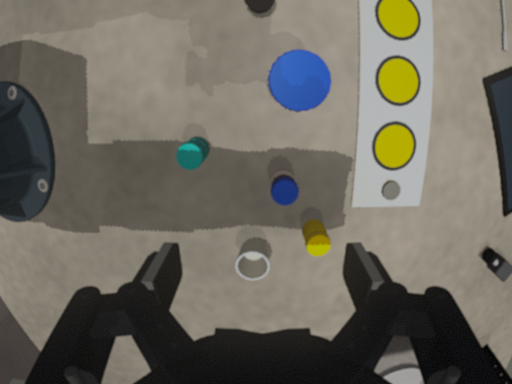

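Request:
apply_moves([
  [-0.015,0.013,0.04,0,0,-0.2],
  [-0.015,0.013,0.04,0,0,0],
  [0,0,0.02,0,0,0],
  [0,0,0,0,0,0],
  [0,0,0,0,0,0],
])

```text
time_s: 3.45
eef_pos: [432.9, -172.1, 139.9]
eef_rot: [[0.274, 0.962, -0.001], [0.962, -0.274, 0.0], [0.0, -0.001, -1.0]]
wrist_force: [-0.8, 0.2, 0.5]
gripper_width: 85.7
```

```bash
python3 -c "
from h import *
go(434.5,-177.4,22)"
```

```text
t 3.45 p [ 432.9 -172.1  139.9] w 85.7 F [-0.8  0.2  0.5]
tool delta mm [ -4.7   3.1 117.9] turn deg [-0.03 -0.01  0.12]
```

Request:
apply_moves([
  [-0.0047,0.0031,0,0,0,0],
  [0,0,0.03,0,0,0],
  [0,0,0.03,0,0,0],
  [0,0,0.03,0,0,0],
  [0,0,0.02,0,0,0],
  [0,0,0.008,0,0,0],
  [0,0,0,0,0,0],
  [0,0,0,0,0,0],
])

```text
time_s: 4.25
eef_pos: [435.8, -178.7, 22.6]
eef_rot: [[0.276, 0.961, 0.002], [0.961, -0.276, -0.001], [-0.0, 0.002, -1.0]]
wrist_force: [-0.2, -1.0, 0.6]
gripper_width: 85.3
```

Request:
apply_moves([
  [0,0,0,0,0,0],
  [0,0,0,0,0,0],
  [0,0,0,0,0,0],
  [0,0,0,0,0,0],
  [0,0,0,0,0,0],
  [0,0,0,0,0,0],
  [0,0,0,0,0,0],
  [0,0,0,0,0,0],
], grip=-1)

```text
time_s: 5.05
eef_pos: [435.0, -178.5, 21.9]
eef_rot: [[0.276, 0.961, 0.001], [0.961, -0.276, -0.0], [-0.0, 0.001, -1.0]]
wrist_force: [-1.5, 1.0, 5.8]
gripper_width: 30.5
```

Request:
apply_moves([
  [0,0,-0.02,0,0,0],
  [0,0,-0.03,0,0,0],
  [0,0,-0.03,0,0,0],
  [0,0,0,0,0,0],
  [0,0,0,0,0,0],
])

```text
time_s: 5.55
eef_pos: [435.1, -178.5, 101.7]
eef_rot: [[0.276, 0.961, 0.001], [0.961, -0.276, -0.001], [-0.0, 0.001, -1.0]]
wrist_force: [-1.1, 0.3, 0.2]
gripper_width: 31.0
```

```bash
python3 -c "
from h import *
go(594.2,-173.7,100)"
```

```text
t 5.55 p [ 435.1 -178.5  101.7] w 31.0 F [-1.1  0.3  0.2]
tool delta mm [ 48.5 151.5   1.9] turn deg [ 0.08  0.02 -0.02]
```

Request:
apply_moves([
  [0.01,0.03,0,0,0,0],
  [0.01,0.03,0,0,0,0],
  [0.01,0.03,0,0,0,0],
  [0.01,0.03,0,0,0,0],
  [0.0085,0.0315,0,0,0,0],
  [0,0,0,0,0,0],
  [0,0,0,0,0,0],
])

```text
time_s: 6.25
eef_pos: [593.0, -173.1, 99.3]
eef_rot: [[0.275, 0.961, -0.003], [0.961, -0.275, 0.001], [-0.0, -0.003, -1.0]]
wrist_force: [-0.8, -0.7, -0.7]
gripper_width: 30.7
```

```bash
python3 -c "
from h import *
go(594.2,-173.7,28)
s=env.get_state()
p,d=env.snapshot('wrist');cv2.imwrite('pics/w2.png',p)
for c,st,k in blobs(p,(112,120,60),(128,255,255)): print(c.round(1),st,wray(*c,s['eef_pos'][2]+28,s).round(1))
for c,st,k in blobs(p,(22,150,80),(35,255,255),300): print('y',c.round(1),st,wray(*c,6,s).round(1))
"
```

```text
t 6.25 p [ 593.  -173.1   99.3] w 30.7 F [-0.8 -0.7 -0.7]
tool delta mm [-0.2  1.6 71.3] turn deg [-0.19  0.01  0.01]
[ 41.  121.3] [   0   78   57   98 1057] [520.6 -72.2 127.3]
[262.2 273.2] [ 228  243   69   71 2670] [ 594.8 -166.1  127.3]
y [263.    3.7] [236   0  55  10 396] [634.9 -27.6   6. ]
y [263.1  85.1] [ 225   48   77   75 4581] [617.1 -89.6   6. ]
y [263.  191.6] [ 227  161   73   62 3498] [ 593.8 -171.2    6. ]
```

View pics/w2.png

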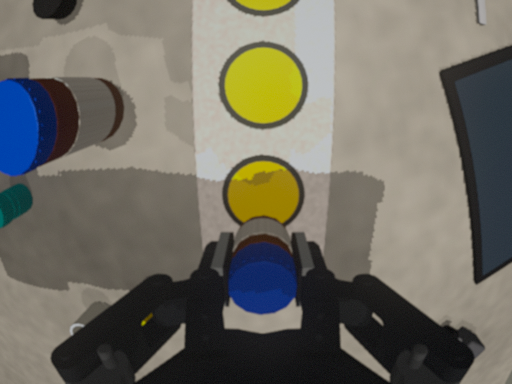

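```bash
python3 -c "
from h import *
s=env.get_state();p=s['eef_pos'];R=s['eef_rot']
for off in (-3,0,3):
  c=p+R@np.array([off,0,-28.])
  q=np.array([wproj(c+16*(np.cos(a)*R[:,0]+np.sin(a)*R[:,1]),s) for a in np.linspace(0,6.28,60)])
  print(off,q.min(0).round(1),q.max(0).round(1))
"
```

```text
-3 [227.5 262.3] [298.2 316.7]
0 [227.1 256.3] [298.7 312.2]
3 [226.7 250.2] [299.1 307.6]
```

Request:
apply_moves([
  [0,0.001,0.02,0,0,0],
  [0,0,0.025,0,0,0],
  [0,0,0.015,0,0,0],
  [0,0,0.008,0,0,0],
  [0,0,0.0025,0,0,0],
  [0,0,0,0,0,0],
  [0,0,0,0,0,0],
])

```text
time_s: 7.0
eef_pos: [595.1, -174.0, 31.7]
eef_rot: [[0.276, 0.961, 0.001], [0.961, -0.276, -0.0], [-0.0, 0.001, -1.0]]
wrist_force: [0.5, 0.0, -0.3]
gripper_width: 30.8
```

```bash
python3 -c "
from h import *
go(594.2,-173.7,28)
"
```

```text
t 7.0 p [ 595.1 -174.    31.7] w 30.8 F [ 0.5  0.  -0.3]
tool delta mm [ 0.1 -1.   3.7] turn deg [ 0.07  0.01 -0.02]
```

Request:
apply_moves([
  [0,0,0.0015,0,0,0],
  [0,0,0.0015,0,0,0],
  [0,0,0,0,0,0],
  [0,0,0,0,0,0],
])

```text
time_s: 7.4
eef_pos: [594.9, -173.9, 28.0]
eef_rot: [[0.276, 0.961, 0.0], [0.961, -0.276, -0.0], [-0.0, 0.0, -1.0]]
wrist_force: [0.8, -0.4, 1.0]
gripper_width: 30.7
```

Touching lightly; release.

Request:
apply_moves([
  [0,0,0,0,0,0],
  [0,0,0,0,0,0],
  [0,0,0,0,0,0],
  [0,0,0,0,0,0],
  [0,0,0,0,0,0],
  [0,0,0,0,0,0],
], grip=1)

```text
time_s: 8.0
eef_pos: [594.7, -173.8, 27.8]
eef_rot: [[0.276, 0.961, -0.0], [0.961, -0.276, -0.0], [-0.0, -0.0, -1.0]]
wrist_force: [-0.2, 0.9, -0.1]
gripper_width: 85.3
```

Request:
apply_moves([
  [0,0,-0.02,0,0,0],
  [0,0,-0.04,0,0,0],
  [0,0,-0.04,0,0,0],
  [0,0,-0.05,0,0,0],
  [0,0,-0.05,0,0,0],
  [0,0,0,0,0,0],
  [0,0,0,0,0,0],
])

```text
time_s: 8.7
eef_pos: [595.4, -174.0, 229.2]
eef_rot: [[0.276, 0.961, 0.003], [0.961, -0.276, -0.001], [-0.0, 0.003, -1.0]]
wrist_force: [-0.4, -0.3, -0.5]
gripper_width: 85.5
```

```bash
python3 -c "
from h import *
go(364.5,273.7,230)
s=env.get_state()
p,d=env.snapshot('wrist');cv2.imwrite('pics/w3.png',p)
for c,st,k in blobs(p,(112,120,60),(128,255,255)): print(c.round(1),st,wray(*c,56,s).round(1))
for c,st,k in blobs(p,(22,150,80),(35,255,255),300): print('y',c.round(1),st,wray(*c,6,s).round(1))
p,d=env.snapshot('top')
for c,st,k in blobs(p,(112,120,60),(128,255,255)): print(c.round(1),st,ray('top',*c,56).round(1))
"
```

```text
t 8.7 p [ 595.4 -174.   229.2] w 85.5 F [-0.4 -0.3 -0.5]
tool delta mm [ 366.6 -345.4   -1.8] turn deg [ 0.17  0.01 -0.01]
[120.7 105.5] [ 82  79  55  58 412] [466.4 -59.5  56. ]
[261.2 169.8] [248 155  27  29 613] [ 594.4 -174.9   56. ]
y [259.6  17.5] [ 235    0   50   39 1614] [640.8  -7.2   6. ]
y [259.7  87.1] [ 236   63   49   49 1859] [617.3 -89.6   6. ]
y [258.6 151.8] [236 136  48  42 865] [ 594.1 -165.1    6. ]
y [185.1 248.8] [175 234  20  36 447] [ 455.  -268.7    6. ]
[290.  199.5] [278 187  25  26 478] [486.3 -63.5  56. ]
[176.  216.1] [166 206  22  22 319] [439.9 194.4  56. ]
```

View pics/w3.png

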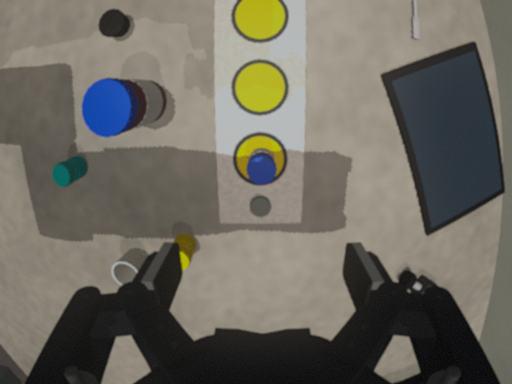

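Request:
apply_moves([
  [0.0305,-0.0288,0,0,0,0],
  [0.0305,-0.0288,0,0,0,0],
  [0.0305,-0.0288,0,0,0,0],
  [0.0305,-0.0288,0,0,0,0],
  [0.0305,-0.0288,0,0,0,0],
  [0.0305,-0.0288,0,0,0,0],
  [0.0305,-0.0288,0,0,0,0],
  [0.0305,-0.0288,0,0,0,0],
])

```text
time_s: 9.6
eef_pos: [438.8, 125.3, 226.2]
eef_rot: [[0.276, 0.961, -0.003], [0.961, -0.276, -0.001], [-0.002, -0.002, -1.0]]
wrist_force: [0.3, 0.2, 0.3]
gripper_width: 85.2
```

Request:
apply_moves([
  [0.0305,-0.0288,0,0,0,0],
  [0.0305,-0.0288,0,0,0,0],
  [0.0305,-0.0288,0,0,0,0],
  [0.0305,-0.0288,0,0,0,0],
  [0,0,0,0,0,0],
])

```text
time_s: 10.1
eef_pos: [360.9, 276.2, 226.2]
eef_rot: [[0.271, 0.963, -0.003], [0.963, -0.271, -0.001], [-0.002, -0.003, -1.0]]
wrist_force: [0.6, -0.4, -0.2]
gripper_width: 85.5
```

```bash
python3 -c "
from h import *
go(364.5,273.7,150)
s=env.get_state()
p,d=env.snapshot('wrist');cv2.imwrite('pics/w4.png',p)
for c,st,k in blobs(p,(112,120,60),(128,255,255)): print(c.round(1),st,wray(*c,70,s).round(1),wray(*c,90,s).round(1))
p,d=env.snapshot('top');cv2.imwrite('pics/t4.png',p)
"
```

```text
t 10.1 p [360.9 276.2 226.2] w 85.5 F [ 0.6 -0.4 -0.2]
tool delta mm [-1.4  4.4 76.2] turn deg [-0.15  0.09  0.27]
[267.1 175.6] [247 154  38  39 896] [364.5 272.2  70. ] [365.8 278.   90. ]
[348.3 231.5] [ 329  213   43   43 1180] [435.5 184.4  70. ] [431.9 196.2  90. ]
[401.4 354. ] [394 352  15   6  34] [498.4 -79.7  70. ] [490.5 -49.8  90. ]
[385.6 359.6] [378 354  16  13  40] [470.2 -80.4  70. ] [464.2 -50.4  90. ]
[399.  373.2] [379 358  34  24  49] [ 495.8 -140.5   70. ] [ 488.1 -106.4   90. ]
```

View pics/w4.png

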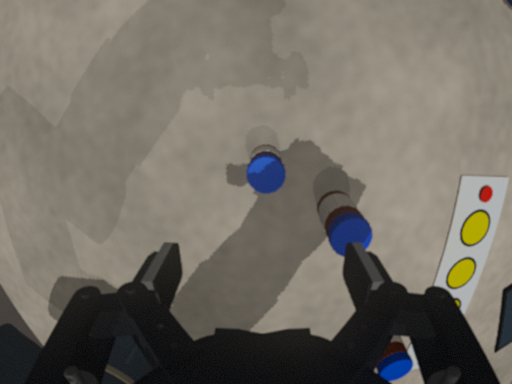

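View pics/t4.png

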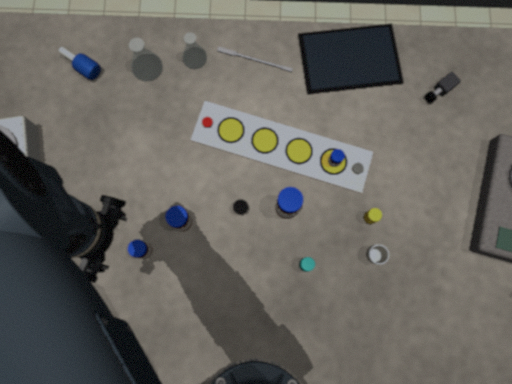

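Request:
apply_moves([
  [-0.002,0.0044,0,0,0,0.3],
  [0,0,0.04,0,0,0],
  [0,0,0.04,0,0,0],
  [0,0,0,0,0,0],
  [0,0,0,0,0,0],
])

```text
time_s: 10.7
eef_pos: [367.6, 269.0, 148.1]
eef_rot: [[0.283, 0.959, -0.001], [0.959, -0.283, -0.001], [-0.002, -0.001, -1.0]]
wrist_force: [1.1, 0.3, -0.2]
gripper_width: 85.5
```

```bash
python3 -c "
from h import *
go(364.5,273,34)"
```

```text
t 10.7 p [367.6 269.  148.1] w 85.5 F [ 1.1  0.3 -0.2]
tool delta mm [  3.2  -4.  114.1] turn deg [-0.05  0.09 -0.43]
```

Request:
apply_moves([
  [0.003,-0.004,0,0,0,-0.4],
  [0,0,0.035,0,0,0],
  [0,0,0.035,0,0,0],
  [0,0,0,0,0,0],
  [0,0,0,0,0,0],
  [0,0,0,0,0,0],
])

```text
time_s: 11.3
eef_pos: [365.5, 275.2, 80.0]
eef_rot: [[0.274, 0.962, 0.003], [0.962, -0.274, 0.002], [0.002, 0.002, -1.0]]
wrist_force: [0.2, 0.4, 0.2]
gripper_width: 85.6
```

```bash
python3 -c "
from h import *
go(364.5,273,34)"
```

```text
t 11.3 p [365.5 275.2  80. ] w 85.6 F [0.2 0.4 0.2]
tool delta mm [-2.5 -0.4 46. ] turn deg [ 0.11 -0.14  0.09]
```

Request:
apply_moves([
  [-0.002,0,0.02,0,0,0],
  [0,0,0.02,0,0,0],
  [0,0,0.006,0,0,0],
  [0,0,0,0,0,0],
  [0,0,0,0,0,0],
])

```text
time_s: 11.8
eef_pos: [364.4, 272.8, 33.0]
eef_rot: [[0.274, 0.962, 0.001], [0.962, -0.274, 0.001], [0.001, 0.001, -1.0]]
wrist_force: [0.4, -0.2, 0.2]
gripper_width: 85.2
```

Request:
apply_moves([
  [0,0,0,0,0,0],
  [0,0,0,0,0,0],
  [0,0,0,0,0,0],
  [0,0,0,0,0,0],
  [0,0,0,0,0,0],
  [0,0,0,0,0,0],
  [0,0,0,0,0,0],
], grip=-1)

```text
time_s: 12.5
eef_pos: [363.9, 272.4, 32.4]
eef_rot: [[0.274, 0.962, 0.001], [0.962, -0.274, 0.0], [0.001, 0.0, -1.0]]
wrist_force: [-0.7, -1.0, 6.9]
gripper_width: 39.1
```

Request:
apply_moves([
  [0,0,-0.02,0,0,0],
  [0,0,-0.03,0,0,0],
  [0,0,-0.05,0,0,0],
  [0,0,-0.05,0,0,0],
  [0,0,-0.05,0,0,0],
  [0,0,0,0,0,0],
  [0,0,0,0,0,0],
])

```text
time_s: 13.2
eef_pos: [364.1, 272.6, 232.7]
eef_rot: [[0.274, 0.962, 0.002], [0.962, -0.274, 0.001], [0.002, 0.001, -1.0]]
wrist_force: [-0.5, -0.7, -1.3]
gripper_width: 38.8
```

```bash
python3 -c "
from h import *
go(618.2,-89.2,200)"
```

```text
t 13.2 p [364.1 272.6 232.7] w 38.8 F [-0.5 -0.7 -1.3]
tool delta mm [-278.3  343.5   32.7] turn deg [ 0.08 -0.11  0.09]
```

Request:
apply_moves([
  [-0.013,0.016,0,0,0,0],
  [-0.025,0.031,0,0,0,0],
  [-0.025,0.031,0,0,0,0],
  [-0.025,0.031,0,0,0,0],
  [-0.025,0.031,0,0,0,0],
  [-0.025,0.031,0,0,0,0],
  [-0.025,0.031,0,0,0,0],
  [-0.025,0.031,0,0,0,0],
])

```text
time_s: 14.0
eef_pos: [536.0, 26.0, 229.7]
eef_rot: [[0.274, 0.962, -0.003], [0.962, -0.274, -0.0], [-0.001, -0.003, -1.0]]
wrist_force: [0.7, 1.3, -0.6]
gripper_width: 38.8
```

Request:
apply_moves([
  [-0.025,0.031,0,0,0,0],
  [-0.025,0.031,0.02,0,0,0],
  [-0.025,0.031,0.03,0,0,0],
  [-0.015,0.0165,0.02,0,0,0],
  [0,0,0.02,0,0,0],
  [0,0,0,0,0,0],
  [0,0,0,0,0,0],
  [0,0,0,0,0,0],
])

```text
time_s: 14.8
eef_pos: [616.9, -88.5, 142.5]
eef_rot: [[0.274, 0.962, 0.0], [0.962, -0.274, -0.0], [0.0, 0.0, -1.0]]
wrist_force: [-1.3, -0.1, -1.7]
gripper_width: 38.8
```

```bash
python3 -c "
from h import *
go(618.2,-89.2,38.4)
s=env.get_state()
p,d=env.snapshot('wrist');cv2.imwrite('pics/w5.png',p)
p=s['eef_pos'];R=s['eef_rot']
for off in (-3,0,3):
  c=p+R@np.array([off,0,-37.6])
  q=np.array([wproj(c+20*(np.cos(a)*R[:,0]+np.sin(a)*R[:,1]),s) for a in np.linspace(0,6.28,60)])
  print(off,q.min(0).round(1),q.max(0).round(1))
p=cv2.imread('pics/w5.png')
for c,st,k in blobs(p,(112,120,60),(128,255,255)): print(c.round(1),st)
for c,st,k in blobs(p,(22,150,80),(35,255,255),300): print('y',c.round(1),st,wray(*c,6,s).round(1))
"
```

```text
t 14.8 p [616.9 -88.5 142.5] w 38.8 F [-1.3 -0.1 -1.7]
tool delta mm [ -0.3   1.4 104.1] turn deg [ 0.03 -0.    0.12]
-3 [216. 267.] [309.9 336.4]
0 [215.4 260.6] [310.5 332.1]
3 [214.8 254. ] [311.1 327.7]
[ 88.9 224.5] [  45  195   66   72 1084]
[263.7 262.1] [ 214  241   97   89 1836]
[223.6 308.9] [216 293  24  32  55]
y [263.2   9. ] [ 232    0   63   23 1079] [661.3  64.4   6. ]
y [263.  86.] [ 231   55   65   63 3241] [641.4  -5.    6. ]
y [262.8 177. ] [ 232  150   62   54 2628] [617.9 -87.1   6. ]
y [172.1 342.8] [163 324  18  37 417] [ 433.6 -279.9    6. ]
```

View pics/w5.png

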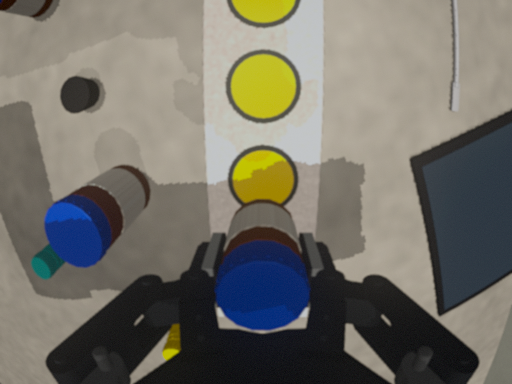

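Request:
apply_moves([
  [-0.001,0.001,0.02,0,0,0],
  [0,0,0.03,0,0,0],
  [0,0,0.03,0,0,0],
  [0,0,0.015,0,0,0],
  [0,0,0.004,0,0,0],
  [0,0,0,0,0,0],
  [0,0,0,0,0,0],
  [0,0,0,0,0,0],
])

```text
time_s: 15.65
eef_pos: [618.5, -90.3, 44.3]
eef_rot: [[0.274, 0.962, 0.002], [0.962, -0.274, -0.0], [0.0, 0.002, -1.0]]
wrist_force: [0.0, 0.5, -0.6]
gripper_width: 39.0
```

```bash
python3 -c "
from h import *
go(618,-90,38.4)"
```

```text
t 15.65 p [618.5 -90.3  44.3] w 39.0 F [ 0.   0.5 -0.6]
tool delta mm [ 0.2 -0.5  5.9] turn deg [ 0.13 -0.01  0.09]
```

Request:
apply_moves([
  [0,0,0.003,0,0,0],
  [0,0,0.002,0,0,0],
  [0,0,0.001,0,0,0],
  [0,0,0,0,0,0],
  [0,0,0,0,0,0],
])

```text
time_s: 16.15
eef_pos: [617.8, -90.3, 38.4]
eef_rot: [[0.274, 0.962, 0.002], [0.962, -0.274, -0.0], [0.0, 0.002, -1.0]]
wrist_force: [-4.5, 1.2, 12.7]
gripper_width: 39.1
```

Request:
apply_moves([
  [0,0,-0.0005,0,0,0],
  [0,0,0,0,0,0],
])

```text
time_s: 16.35
eef_pos: [617.8, -90.3, 38.4]
eef_rot: [[0.274, 0.962, 0.001], [0.962, -0.274, -0.0], [0.0, 0.001, -1.0]]
wrist_force: [-2.3, 0.6, 8.6]
gripper_width: 38.6
```

Request:
apply_moves([
  [0,0,0,0,0,0],
  [0,0,0,0,0,0],
  [0,0,0,0,0,0],
  [0,0,0,0,0,0],
  [0,0,0,0,0,0],
  [0,0,0,0,0,0],
], grip=1)

```text
time_s: 16.95
eef_pos: [617.5, -90.2, 37.2]
eef_rot: [[0.274, 0.962, -0.0], [0.962, -0.274, -0.0], [-0.0, -0.0, -1.0]]
wrist_force: [0.0, -0.9, -0.3]
gripper_width: 85.5
```

Request:
apply_moves([
  [0,0,-0.02,0,0,0],
  [0,0,-0.04,0,0,0],
  [0,0,-0.04,0,0,0],
  [0,0,-0.04,0,0,0],
  [0,0,-0.05,0,0,0],
  [0,0,0,0,0,0],
  [0,0,0,0,0,0],
  [0,0,0,0,0,0],
])

```text
time_s: 17.75
eef_pos: [617.0, -90.1, 226.2]
eef_rot: [[0.274, 0.962, -0.002], [0.962, -0.274, 0.0], [-0.0, -0.002, -1.0]]
wrist_force: [0.2, 0.8, 0.2]
gripper_width: 85.5
```

```bash
python3 -c "
from h import *
go(435.3,187.8,220)
s=env.get_state()
p,d=env.snapshot('wrist');cv2.imwrite('pics/w6.png',p)
for c,st,k in blobs(p,(112,120,60),(128,255,255)): print(c.round(1),st,wray(*c,56,s).round(1),wray(*c,76,s).round(1))
for c,st,k in blobs(p,(22,150,80),(35,255,255),300): print('y',c.round(1),st,wray(*c,6,s).round(1))
"
```

```text
t 17.75 p [617.  -90.1 226.2] w 85.5 F [0.2 0.8 0.2]
tool delta mm [ 217.5 -250.9    6.5] turn deg [-0.1   0.02  0.09]
[264.6 175.2] [243 153  41  39 877] [617.4 -96.9  56. ] [618.8 -91.2  76. ]
[122.  196.4] [  93  166   54   55 1395] [448.3 -74.7  56. ] [460.8 -70.5  76. ]
[263.8 240.5] [251 228  27  26 488] [ 595.  -172.7   56. ] [ 597.9 -162.1   76. ]
y [262.7  16.5] [ 238    0   50   37 1569] [664.8  76.4   6. ]
y [262.7  85.7] [ 238   62   50   49 1897] [641.5  -4.8   6. ]
y [261.5 147.9] [239 135  48  35 584] [619.5 -76.7   6. ]
y [261.3 217.7] [240 204  45  35 726] [ 593.8 -165.5    6. ]
y [190.1 301.9] [177 285  26  34 635] [ 445.1 -277.4    6. ]
```

View pics/w6.png

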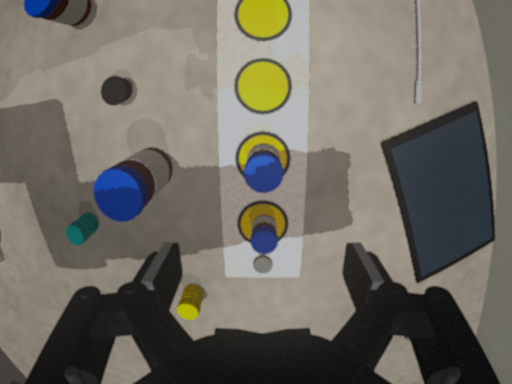

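Request:
apply_moves([
  [0.024,-0.028,0,0,0,0],
  [0.024,-0.028,0,0,0,0],
  [0.024,-0.028,0,0,0,0],
  [0.024,-0.028,0,0,0,0],
  [0.024,-0.028,0,0,0,0],
  [0.024,-0.028,0,0,0,0],
  [0.024,-0.028,0,0,0,0],
  [0.024,-0.028,0,0,0,0],
])

```text
time_s: 18.6
eef_pos: [453.1, 156.6, 226.0]
eef_rot: [[0.274, 0.962, -0.002], [0.962, -0.274, -0.001], [-0.001, -0.002, -1.0]]
wrist_force: [0.7, 0.2, 0.4]
gripper_width: 85.4
```

Request:
apply_moves([
  [0.0255,-0.0269,0.01,0,0,0],
  [0,0,0.03,0,0,0],
  [0,0,0,0,0,0],
  [0,0,0,0,0,0],
  [0,0,0,0,0,0],
])

```text
time_s: 19.1
eef_pos: [436.5, 187.3, 187.9]
eef_rot: [[0.275, 0.961, 0.0], [0.961, -0.275, -0.0], [-0.0, 0.0, -1.0]]
wrist_force: [-0.5, 0.2, 0.7]
gripper_width: 85.3
```

```bash
python3 -c "
from h import *
go(435.3,187.8,49)
s=env.get_state()
p,d=env.snapshot('wrist');cv2.imwrite('pics/w7.png',p)
for c,st,k in blobs(p,(112,120,60),(128,255,255),200): print(c.round(1),st,wray(*c,90,s).round(1))
"
```

```text
t 19.1 p [436.5 187.3 187.9] w 85.3 F [-0.5  0.2  0.7]
tool delta mm [  0.2  -1.3 138.9] turn deg [0.01 0.   0.02]
[261.2 193. ] [ 232  162   56   57 1883] [435.4 186.9  90. ]
```

Request:
apply_moves([
  [0,-0.001,0.03,0,0,0],
  [0,0,0.04,0,0,0],
  [0,0,0.03,0,0,0],
  [0,0,0.02,0,0,0],
  [0,0,0.014,0,0,0],
  [0,0,0,0,0,0],
  [0,0,0,0,0,0],
  [0,0,0,0,0,0],
])

```text
time_s: 19.95
eef_pos: [435.9, 188.2, 54.5]
eef_rot: [[0.275, 0.962, 0.002], [0.962, -0.275, 0.001], [0.001, 0.002, -1.0]]
wrist_force: [0.0, 0.1, 0.7]
gripper_width: 85.7
```

```bash
python3 -c "
from h import *
go(435.3,187.5,49)"
```

```text
t 19.95 p [435.9 188.2  54.5] w 85.7 F [0.  0.1 0.7]
tool delta mm [-0.8 -0.4  5.5] turn deg [ 0.09 -0.07  0.06]
```

Request:
apply_moves([
  [-0.0005,0,0,0,0,0],
  [0,0,0,0,0,0],
  [0,0,0,0,0,0],
  [0,0,0,0,0,0],
  [0,0,0,0,0,0],
  [0,0,0,0,0,0],
  [0,0,0,0,0,0],
], grip=-1)

```text
time_s: 20.65
eef_pos: [435.1, 187.7, 54.0]
eef_rot: [[0.274, 0.962, 0.001], [0.962, -0.274, 0.0], [0.0, 0.001, -1.0]]
wrist_force: [-1.3, -1.2, 6.6]
gripper_width: 47.0
```

Request:
apply_moves([
  [0,0,-0.02,0,0,0],
  [0,0,-0.04,0,0,0],
  [0,0,-0.05,0,0,0],
  [0,0,-0.05,0,0,0],
  [0,0,-0.03,0,0,0],
  [0,0,0,0,0,0],
  [0,0,0,0,0,0],
  [0,0,0,0,0,0],
])

```text
time_s: 21.45
eef_pos: [434.1, 187.2, 242.0]
eef_rot: [[0.274, 0.962, -0.002], [0.962, -0.274, -0.001], [-0.001, -0.002, -1.0]]
wrist_force: [-0.5, -0.3, -1.5]
gripper_width: 47.1
```

```bash
python3 -c "
from h import *
go(642,-5,220)"
```

```text
t 21.45 p [434.1 187.2 242. ] w 47.1 F [-0.5 -0.3 -1.5]
tool delta mm [-127.8  252.7   21.8] turn deg [-0.1   0.08  0.09]
```

Request:
apply_moves([
  [-0.01,0.02,0,0,0,0],
  [-0.018,0.036,0,0,0,0],
  [-0.018,0.036,0,0,0,0],
  [-0.018,0.036,0,0,0,0],
  [-0.018,0.036,0,0,0,0],
  [-0.018,0.036,0,0,0,0],
  [-0.018,0.036,0,0,0,0],
  [-0.0098,0.0167,0,0,0,0],
])

```text
time_s: 22.25
eef_pos: [644.1, -7.0, 240.4]
eef_rot: [[0.276, 0.961, -0.003], [0.961, -0.276, -0.001], [-0.001, -0.003, -1.0]]
wrist_force: [-0.2, 0.5, -1.1]
gripper_width: 46.9
```

Request:
apply_moves([
  [0,0,0.02,0,0,0],
  [0,0,0.03,0,0,0],
  [0,0,0.02,0,0,0],
  [0,0,0,0,0,0],
  [0,0,0,0,0,0],
  [0,0,0,0,0,0],
])

```text
time_s: 22.85
eef_pos: [643.2, -4.6, 174.1]
eef_rot: [[0.274, 0.962, 0.001], [0.962, -0.274, -0.0], [0.0, 0.001, -1.0]]
wrist_force: [-0.1, -0.1, -1.8]
gripper_width: 46.7
```

```bash
cat >> h.py <<'E'
def inhand(name,h,rad,s):
    # h: cap top above TCP
    p=s['eef_pos'];R=s['eef_rot']
    for off in (-3,0,3):
        c=p+R@np.array([off,0,-h])
        q=np.array([wproj(c+rad*(np.cos(a)*R[:,0]+np.sin(a)*R[:,1]),s) for a in np.linspace(0,6.28,60)])
        print(off,q.min(0).round(1),q.max(0).round(1))
    p=cv2.imread(name)
    for c,st,k in blobs(p,(112,120,60),(128,255,255)): print(c.round(1),st,"maxrow",st[1]+st[3]-1)
    for c,st,k in blobs(p,(22,150,80),(35,255,255),300): print('y',c.round(1),st,wray(*c,6,s).round(1))
E
python3 -c "
from h import *
go(642,-5,60)
s=env.get_state()
p,d=env.snapshot('wrist');cv2.imwrite('pics/w8.png',p)
inhand('pics/w8.png',36,24,s)
"
```

```text
t 22.85 p [643.2  -4.6 174.1] w 46.7 F [-0.1 -0.1 -1.8]
tool delta mm [ -0.7  -1.2 114.1] turn deg [ 0.05 -0.01  0.09]
-3 [207.3 256.2] [318.5 339.5]
0 [206.6 249.6] [319.2 335.3]
3 [205.9 242.9] [319.9 331.1]
[265.3 253.8] [ 208  233  111   97 2013] maxrow 329
[109.8 279.6] [ 89 269  40  40 381] maxrow 308
[213.2 303.4] [206 282  27  47  66] maxrow 328
y [260.6  86.4] [ 232   58   58   57 2589] [665.7  79.6   6. ]
y [260.5 166.5] [ 233  144   56   45 1952] [ 6.426e+02 -4.000e-01  6.000e+00]
```

View pics/w8.png

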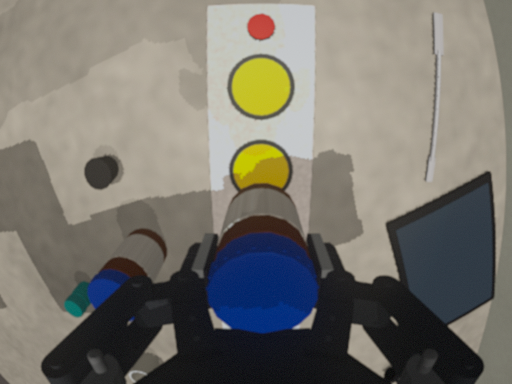

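Request:
apply_moves([
  [-0.002,-0.001,0.02,0,0,0],
  [0,0,0.03,0,0,0],
  [0,0,0.03,0,0,0],
  [0,0,0.02,0,0,0],
  [0,0,0.007,0,0,0],
  [0,0,0,0,0,0],
  [0,0,0,0,0,0],
  [0,0,0,0,0,0],
])

```text
time_s: 23.7
eef_pos: [642.3, -6.3, 67.9]
eef_rot: [[0.274, 0.962, 0.003], [0.962, -0.274, -0.0], [0.001, 0.002, -1.0]]
wrist_force: [-0.1, 0.7, -1.5]
gripper_width: 47.0
```

Request:
apply_moves([
  [0,0,0,0,0,0],
  [0,0,0,0,0,0],
])

```text
time_s: 23.9
eef_pos: [641.6, -6.3, 67.0]
eef_rot: [[0.274, 0.962, 0.001], [0.962, -0.274, -0.0], [0.0, 0.001, -1.0]]
wrist_force: [-0.1, 0.2, -1.1]
gripper_width: 46.5
```

Request:
apply_moves([
  [0,0,0.003,0,0,0],
  [0,0,0.002,0,0,0],
  [0,0,0.001,0,0,0],
  [0,0,0,0,0,0],
  [0,0,0,0,0,0],
  [0,0,0,0,0,0],
])

```text
time_s: 24.5
eef_pos: [641.2, -6.3, 60.2]
eef_rot: [[0.274, 0.962, -0.0], [0.962, -0.274, -0.0], [-0.0, -0.0, -1.0]]
wrist_force: [-0.6, 0.5, -1.7]
gripper_width: 46.7
```

Request:
apply_moves([
  [0,0,0.0005,0,0,0],
  [0,0,0,0,0,0],
  [0,0,0,0,0,0],
])

```text
time_s: 24.8
eef_pos: [641.3, -6.3, 60.1]
eef_rot: [[0.274, 0.962, 0.0], [0.962, -0.274, -0.0], [-0.0, 0.0, -1.0]]
wrist_force: [-1.4, 0.1, 4.7]
gripper_width: 46.8
```

Contact; release.

Request:
apply_moves([
  [0,0,0,0,0,0],
  [0,0,0,0,0,0],
  [0,0,0,0,0,0],
  [0,0,0,0,0,0],
  [0,0,0,0,0,0],
  [0,0,0,0,0,0],
], grip=1)

```text
time_s: 25.4
eef_pos: [641.2, -6.4, 59.8]
eef_rot: [[0.274, 0.962, -0.0], [0.962, -0.274, -0.0], [-0.0, 0.0, -1.0]]
wrist_force: [0.4, 0.9, -0.9]
gripper_width: 85.2
```

Request:
apply_moves([
  [0,0,-0.02,0,0,0],
  [0,0,-0.04,0,0,0],
  [0,0,-0.04,0,0,0],
  [0,0,-0.04,0,0,0],
  [0,0,-0.05,0,0,0],
  [0,0,0,0,0,0],
  [0,0,0,0,0,0],
  [0,0,0,0,0,0],
])

```text
time_s: 26.2
eef_pos: [640.8, -6.3, 248.7]
eef_rot: [[0.274, 0.962, -0.002], [0.962, -0.274, -0.0], [-0.001, -0.002, -1.0]]
wrist_force: [0.2, 1.3, -0.4]
gripper_width: 85.5
```

```bash
python3 -c "
from h import *
go(476.5,-59.5,240)
s=env.get_state()
p,d=env.snapshot('wrist');cv2.imwrite('pics/w9.png',p)
for c,st,k in blobs(p,(112,120,60),(128,255,255)): print(c.round(1),st,[wray(*c,z,s).round(1)[:2] for z in (56,76,96,110)])
for c,st,k in blobs(p,(22,150,80),(35,255,255),300): print('y',c.round(1),st,wray(*c,6,s).round(1))
"
```

```text
t 26.2 p [640.8  -6.3 248.7] w 85.5 F [ 0.2  1.3 -0.4]
tool delta mm [ -96.2 -143.4    8.9] turn deg [-0.09  0.03  0.08]
[264.4 176.9] [ 240  150   45   46 1160] [array([638.7, -21.4]), array([640.2, -15.6]), array([641.7,  -9.9]), array([642.8,  -5.8])]
[263.  237.1] [248 221  31  32 821] [array([615.9, -96. ]), array([618.7, -85.6]), array([621.6, -75.3]), array([623.7, -68.1])]
[137.4 248.2] [118 233  42  44 668] [array([446.2, -70.2]), array([459.5, -61.4]), array([472.7, -52.7]), array([482. , -46.6])]
[263.6 287.8] [253 279  22  19 326] [array([ 594.7, -173.1]), array([ 598.9, -158.1]), array([ 603.1, -143.1]), array([ 606. , -132.5])]
y [262.8  85.3] [ 240   63   47   46 1672] [665.8  79.7   6. ]
y [263.4 141.2] [240 132  46  27 353] [646.8  10.7   6. ]
y [262. 209.] [242 198  42  30 451] [619.3 -79.1   6. ]
y [261.4 264.8] [243 254  40  28 534] [ 593.3 -167.1    6. ]
y [199.8 327.9] [190 316  20  25 360] [ 448.3 -273.     6. ]
```

View pics/w9.png

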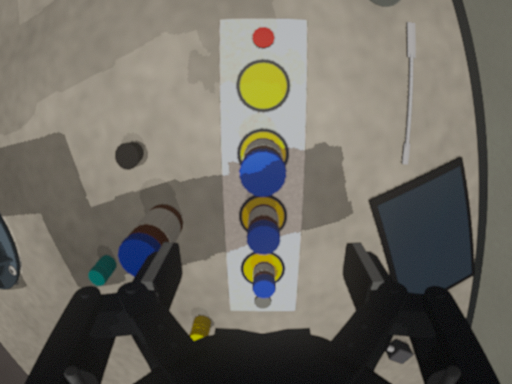

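Request:
apply_moves([
  [-0.024,-0.036,0,0,0,0],
  [-0.024,-0.036,0,0,0,0],
  [-0.024,-0.036,0,0,0,0],
  [-0.0242,-0.0354,0,0,0,0],
  [0,0,0.02,0,0,0],
  [0,0,0,0,0,0],
  [0,0,0,0,0,0],
  [0,0,0,0,0,0],
])

```text
time_s: 27.05
eef_pos: [477.7, -59.4, 229.8]
eef_rot: [[0.274, 0.962, -0.0], [0.962, -0.274, -0.0], [-0.0, -0.0, -1.0]]
wrist_force: [0.3, 0.1, -0.9]
gripper_width: 85.5
```

```bash
python3 -c "
from h import *
go(476.5,-59.5,59)
s=env.get_state()
p,d=env.snapshot('wrist');cv2.imwrite('pics/w10.png',p)
for c,st,k in blobs(p,(112,120,60),(128,255,255)): print(c.round(1),st,[wray(*c,z,s).round(1)[:2] for z in (56,76,96,110)])
p,d=env.snapshot('top');cv2.imwrite('pics/t10.png',p)
for c,st,k in blobs(p,(112,120,40),(128,255,255)): print(c.round(1),st,[ray('top',*c,z).round(1)[:2] for z in (56,76,96,110)])
"
```

```text
t 27.05 p [477.7 -59.4 229.8] w 85.5 F [ 0.3  0.1 -0.9]
tool delta mm [ -0.4  -1.  170.8] turn deg [-0.02  0.01  0.11]
[411.5  85. ] [386  63  44  47 790] [array([663.7, -10.1]), array([653.1,  -8.1]), array([642.5,  -6.2]), array([635.1,  -4.8])]
[394.6 165.8] [377 148  34  35 652] [array([624.9, -96.4]), array([616.8, -88.9]), array([608.7, -81.3]), array([603., -76.])]
[263.1 187.3] [ 231  154   60   60 1656] [array([472.8, -80. ]), array([474.5, -73.5]), array([476.3, -67. ]), array([477.5, -62.5])]
[377.8 229.5] [366 218  24  25 238] [array([ 593. , -171.1]), array([ 587. , -158.7]), array([ 580.9, -146.3]), array([ 576.7, -137.6])]
[266.5 128.9] [257 119  20  21 320] [array([654.4,  -5.7]), array([647.1,  -5.1]), array([639.9,  -4.6]), array([634.8,  -4.2])]
```

View pics/w10.png

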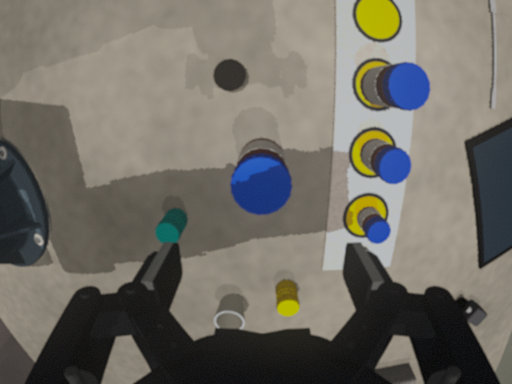

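View pics/t10.png

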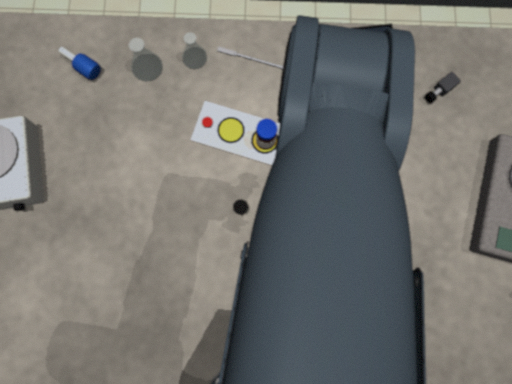

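Request:
apply_moves([
  [-0.001,-0.001,0.03,0,0,0],
  [0,0,0.04,0,0,0],
  [0,0,0.04,0,0,0],
  [0,0,0.03,0,0,0],
  [0,0,0.018,0,0,0],
  [0,0,0,0,0,0],
  [0,0,0,0,0,0],
  [0,0,0,0,0,0],
])

```text
time_s: 27.95
eef_pos: [476.9, -60.2, 73.0]
eef_rot: [[0.274, 0.962, 0.002], [0.962, -0.274, -0.0], [0.0, 0.002, -1.0]]
wrist_force: [-0.3, 0.6, 0.0]
gripper_width: 85.1
```

```bash
python3 -c "
from h import *
go(476.8,-60.3,61)"
```

```text
t 27.95 p [476.9 -60.2  73. ] w 85.1 F [-0.3  0.6  0. ]
tool delta mm [-0.1 -0.1 12. ] turn deg [ 0.11 -0.01  0.1 ]
```

Request:
apply_moves([
  [0,0,0.005,0,0,0],
  [0,0,0.003,0,0,0],
  [0,0,0,0,0,0],
  [0,0,0,0,0,0],
])

```text
time_s: 28.35
eef_pos: [475.7, -60.2, 63.9]
eef_rot: [[0.274, 0.962, 0.0], [0.962, -0.274, -0.0], [-0.0, 0.0, -1.0]]
wrist_force: [0.1, 0.0, -0.1]
gripper_width: 85.3
```

Request:
apply_moves([
  [0,0,0,0,0,0],
  [0,0,0,0,0,0],
  [0,0,0,0,0,0],
  [0,0,0,0,0,0],
  [0,0,0,0,0,0],
  [0,0,0,0,0,0],
], grip=-1)

```text
time_s: 28.95
eef_pos: [475.9, -60.3, 64.2]
eef_rot: [[0.274, 0.962, 0.0], [0.962, -0.274, -0.0], [-0.0, 0.001, -1.0]]
wrist_force: [-1.0, -0.5, 5.9]
gripper_width: 54.7
```

Request:
apply_moves([
  [0,0,-0.02,0,0,0],
  [0,0,-0.04,0,0,0],
  [0,0,-0.05,0,0,0],
  [0,0,-0.05,0,0,0],
  [0,0,-0.02,0,0,0],
  [0,0,0,0,0,0],
  [0,0,0,0,0,0],
  [0,0,0,0,0,0],
])

```text
time_s: 29.75
eef_pos: [474.8, -60.1, 242.0]
eef_rot: [[0.274, 0.962, -0.003], [0.962, -0.274, 0.0], [-0.001, -0.003, -1.0]]
wrist_force: [0.2, -0.0, -2.8]
gripper_width: 54.5
```

```bash
python3 -c "
from h import *
go(666.3,79.6,230)"
```

```text
t 29.75 p [474.8 -60.1 242. ] w 54.5 F [ 0.2 -0.  -2.8]
tool delta mm [186.8 145.9  11.5] turn deg [-0.17  0.03  0.08]
```

Request:
apply_moves([
  [0.016,0.012,0,0,0,0],
  [0.032,0.025,0,0,0,0],
  [0.032,0.025,0,0,0,0],
  [0.032,0.025,0,0,0,0],
  [0.032,0.025,0,0,0,0],
  [0.028,0.022,0,0,0,0],
  [0.0148,0.0109,0,0,0,0],
  [0,0,0,0,0,0],
])

```text
time_s: 30.55
eef_pos: [667.2, 81.4, 240.2]
eef_rot: [[0.272, 0.962, -0.004], [0.962, -0.272, -0.0], [-0.001, -0.004, -1.0]]
wrist_force: [0.1, 0.1, -1.8]
gripper_width: 55.0
```

Request:
apply_moves([
  [0,0,0.02,0,0,0],
  [0,0,0.03,0,0,0],
  [0,0,0.01,0,0,0],
  [0,0,0,0,0,0],
  [0,0,0,0,0,0],
  [0,0,0,0,0,0],
])

```text
time_s: 31.15
eef_pos: [666.8, 79.6, 185.3]
eef_rot: [[0.274, 0.962, 0.002], [0.962, -0.274, 0.0], [0.001, 0.002, -1.0]]
wrist_force: [0.3, -0.4, -1.4]
gripper_width: 54.8
```

```bash
python3 -c "
from h import *
go(666.3,79.6,70)
s=env.get_state()
p,d=env.snapshot('wrist');cv2.imwrite('pics/w11.png',p)
inhand('pics/w11.png',46,28,s)
print(wproj([666.3,79.6,6],s))
for a in (90,-90,180,0):
  print(a,np.round(wproj([666.3+34*np.cos(np.radians(74+a)),79.6+34*np.sin(np.radians(74+a)),6],s),1))
"
```

```text
t 31.15 p [666.8  79.6 185.3] w 54.8 F [ 0.3 -0.4 -1.4]
tool delta mm [ -0.2  -0.7 115.3] turn deg [ 0.11 -0.04  0.07]
-3 [193.9 261.5] [332.  360.3]
0 [193.  254.3] [333.  356.4]
3 [192.1 246.9] [333.9 352.4]
[261.4 256.2] [ 194  236  136   73 2218] maxrow 308
y [260.6 160.9] [ 234  142   54   39 1544] [667.5  87.1   6. ]
(np.float64(261.46414643554164), np.float64(167.56808321254897))
90 [230.4 167.6]
-90 [292.5 167.6]
180 [261.5 196.8]
0 [261.5 136.8]
```

View pics/w11.png

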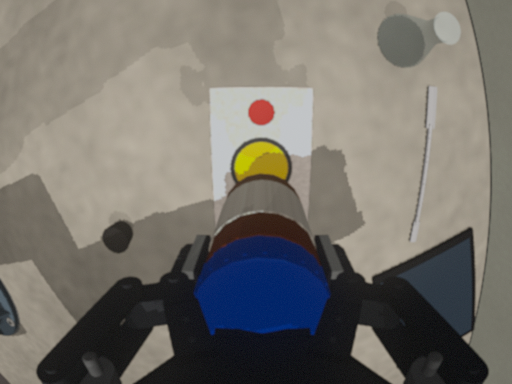

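Request:
apply_moves([
  [-0.001,-0.0005,0.02,0,0,0],
  [0,0,0.03,0,0,0],
  [0,0,0.03,0,0,0],
  [0,0,0.02,0,0,0],
  [0,0,0.008,0,0,0],
  [0,0,0,0,0,0],
  [0,0,0,0,0,0],
  [0,0,0,0,0,0],
])

```text
time_s: 32.0
eef_pos: [666.6, 79.0, 77.5]
eef_rot: [[0.274, 0.962, 0.003], [0.962, -0.274, 0.0], [0.001, 0.002, -1.0]]
wrist_force: [-0.2, -0.4, -1.8]
gripper_width: 54.6
```

Request:
apply_moves([
  [0,0,0,0,0,0],
  [0,0,0,0,0,0],
])

```text
time_s: 32.2
eef_pos: [665.9, 78.9, 76.6]
eef_rot: [[0.274, 0.962, 0.001], [0.962, -0.274, 0.0], [0.0, 0.001, -1.0]]
wrist_force: [-0.3, 0.8, -2.0]
gripper_width: 54.9
```

Request:
apply_moves([
  [0,0,0.003,0,0,0],
  [0,0,0.002,0,0,0],
  [0,0,0.0005,0,0,0],
  [0,0,0,0,0,0],
  [0,0,0,0,0,0],
  [0,0,0,0,0,0],
])

```text
time_s: 32.8
eef_pos: [665.4, 78.9, 70.3]
eef_rot: [[0.274, 0.962, -0.0], [0.962, -0.274, -0.0], [-0.0, -0.0, -1.0]]
wrist_force: [-0.6, -0.2, 0.4]
gripper_width: 54.8
```

Request:
apply_moves([
  [0,0,0.0003,0,0,0],
  [0,0,0,0,0,0],
  [0,0,0,0,0,0],
])

```text
time_s: 33.1
eef_pos: [665.5, 78.9, 70.3]
eef_rot: [[0.274, 0.962, 0.0], [0.962, -0.274, -0.0], [-0.0, 0.0, -1.0]]
wrist_force: [-3.0, 0.3, 4.7]
gripper_width: 55.0
```

Request:
apply_moves([
  [0,0,0,0,0,0],
  [0,0,0,0,0,0],
  [0,0,0,0,0,0],
  [0,0,0,0,0,0],
  [0,0,0,0,0,0],
  [0,0,0,0,0,0],
], grip=1)

```text
time_s: 33.7
eef_pos: [665.6, 78.8, 70.0]
eef_rot: [[0.274, 0.962, -0.0], [0.962, -0.274, -0.0], [-0.0, 0.0, -1.0]]
wrist_force: [-0.4, 0.6, 0.5]
gripper_width: 85.4
```

Request:
apply_moves([
  [0,0,-0.02,0,0,0],
  [0,0,-0.04,0,0,0],
  [0,0,-0.04,0,0,0],
  [0,0,-0.04,0,0,0],
  [0,0,-0.05,0,0,0],
  [0,0,0,0,0,0],
  [0,0,0,0,0,0],
])

```text
time_s: 34.4
eef_pos: [666.2, 79.0, 261.6]
eef_rot: [[0.274, 0.962, 0.003], [0.962, -0.274, 0.0], [0.001, 0.003, -1.0]]
wrist_force: [-0.6, 1.0, -0.8]
gripper_width: 85.5
```

Request:
apply_moves([
  [0.02,-0.04,0,0,0,0],
  [0.02,-0.04,0,0,0,0],
  [0.02,-0.04,0,0,0,0],
  [0.02,-0.04,0,0,0,0],
  [0.02,-0.04,0,0,0,0],
  [0.02,-0.04,0,0,0,0],
  [0.02,-0.04,0,0,0,0],
  [0.02,-0.04,0,0,0,0],
])

```text
time_s: 35.2
eef_pos: [399.6, 320.9, 258.6]
eef_rot: [[0.274, 0.962, -0.002], [0.962, -0.274, -0.001], [-0.002, -0.001, -1.0]]
wrist_force: [1.3, 0.6, 0.0]
gripper_width: 85.5
```

Request:
apply_moves([
  [0.03,-0.01,0,0,0,0],
  [0.03,-0.01,0,0,0,0],
  [0.03,-0.01,0,0,0,0],
  [0.03,-0.01,0,0,0,0],
  [0,0,0,0,0,0],
  [0,0,0,0,0,0],
])

```text
time_s: 35.8
eef_pos: [395.4, 446.7, 258.2]
eef_rot: [[0.273, 0.962, -0.002], [0.962, -0.273, -0.003], [-0.003, -0.001, -1.0]]
wrist_force: [-0.6, 0.3, -0.2]
gripper_width: 85.2
```

```bash
python3 -c "
from h import *
print(env.get_state()['eef_pos'])
p,d=env.snapshot('top');cv2.imwrite('pics/t12.png',p)
for c,st,k in blobs(p,(112,120,40),(128,255,255)): print(c.round(1),st,[ray('top',*c,z).round(1)[:2] for z in (56,76,96,116)])
cv2.imwrite('pics/t12c.png',cv2.resize(p[90:280,170:410],None,fx=3,fy=3,interpolation=cv2.INTER_CUBIC))
p,d=env.snapshot('scene');cv2.imwrite('pics/s12.png',p)
for c,st,k in blobs(p,(110,110,60),(128,255,255)): print(c.round(1),st,[ray('scene',*c,z).round(1)[:2] for z in (50,70,89,108)])
"
```

```text
[395.42540469 446.70335791 258.18451034]
[229.4 114.2] [218 103  24  24 422] [array([688.3,  83.5]), array([680.4,  82.3]), array([672.4,  81. ]), array([664.5,  79.8])]
[266.4 128.9] [257 119  20  21 305] [array([654.5,  -5.5]), array([647.2,  -4.9]), array([640. ,  -4.4]), array([632.7,  -3.9])]
[301.5 142.6] [294 134  16  18 208] [array([623.3, -88.7]), array([616.6, -86.5]), array([610. , -84.3]), array([603.4, -82.1])]
[337.2 155.7] [331 149  14  14 136] [array([ 594.2, -172.4]), array([ 588.1, -168.5]), array([ 582.1, -164.6]), array([ 576. , -160.7])]
[36.5 98.2] [21 96 33  5 59] [array([ 488.7, -858.3]), array([ 509.5, -812.6]), array([ 529.2, -769.1]), array([ 548.9, -725.7])]
[173.4 187.1] [167 181  13  14 148] [array([ 598.7, -174.2]), array([ 615.3, -154.5]), array([ 631. , -135.8]), array([ 646.8, -117.1])]
[195.2 199.2] [186 191  19  18 259] [array([ 605.3, -105.3]), array([621.6, -88.2]), array([637.1, -72. ]), array([652.6, -55.8])]
[219.5 213. ] [207 202  25  23 447] [array([612.5, -34.3]), array([628.6, -19.9]), array([643.8,  -6.2]), array([659.1,   7.4])]
[248.6 230.3] [233 217  32  28 728] [array([622.6,  44.5]), array([638.3,  55.9]), array([653.1,  66.7]), array([668. ,  77.6])]
```

View pics/t12c.png

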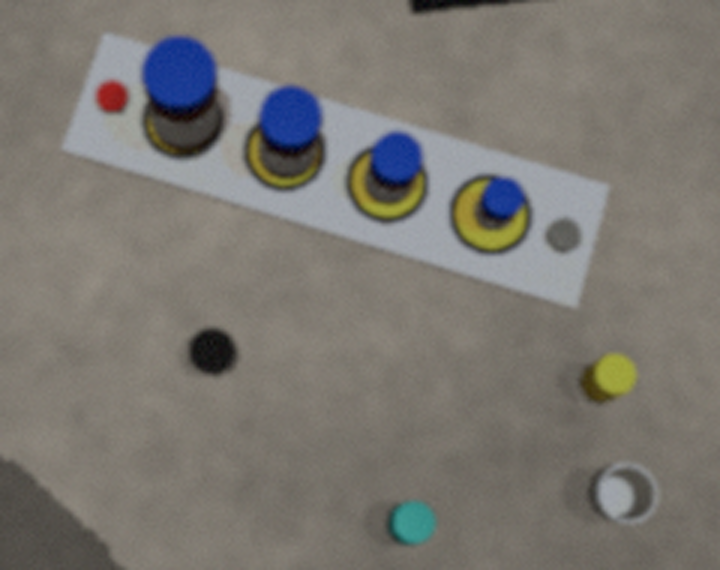

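View pics/s12.png

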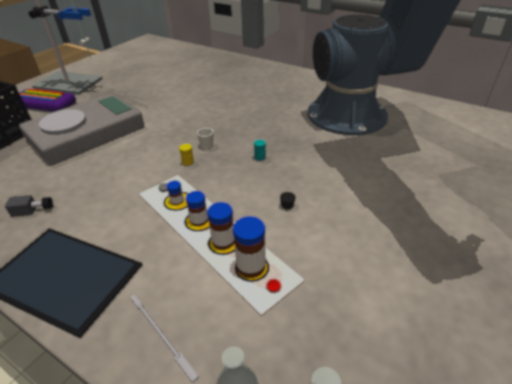

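```bash
python3 -c "
import cv2
p=cv2.imread('pics/s12.png')
cv2.imwrite('pics/s12c.png',cv2.resize(p[165:305,135:305],None,fx=4,fy=4,interpolation=cv2.INTER_CUBIC))
p=cv2.imread('pics/t12.png')
cv2.imwrite('pics/t12d.png',cv2.resize(p[95:185,205:365],None,fx=5,fy=5,interpolation=cv2.INTER_CUBIC))
"
```

```text
(no output)
```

View pics/s12c.png

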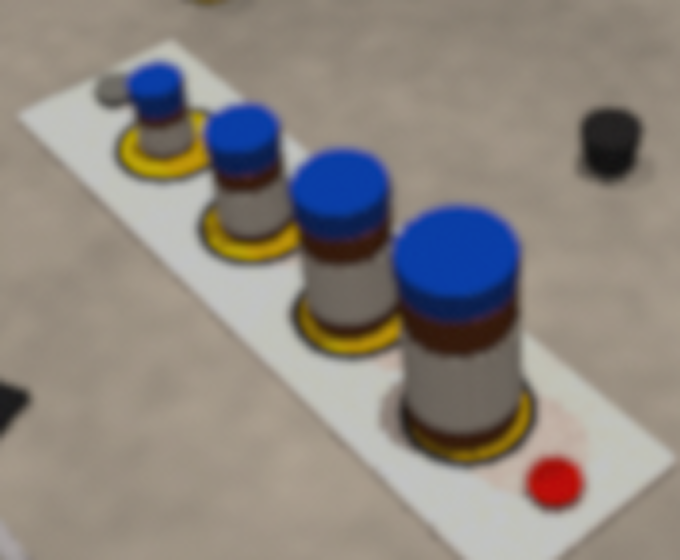

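View pics/t12d.png

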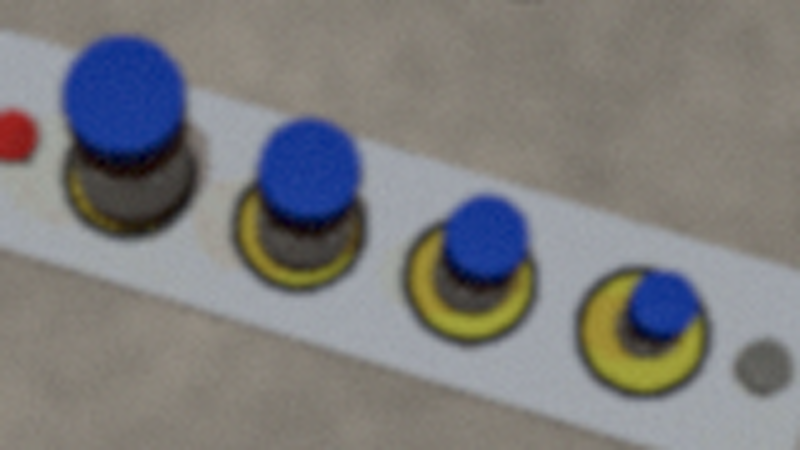

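Request:
apply_moves([
  [-0.0357,0.0227,0,0,0,0],
  [-0.0357,0.0227,0,0,0,0],
  [-0.0357,0.0227,0,0,0,0],
  [-0.0357,0.0227,0,0,0,0],
  [-0.0357,0.0227,0,0,0,0],
  [-0.0357,0.0227,0,0,0,0],
  [-0.0357,0.0227,0,0,0,0],
  [-0.0357,0.0227,0,0,0,0],
])

```text
time_s: 36.7
eef_pos: [492.0, 119.7, 260.3]
eef_rot: [[0.275, 0.961, 0.0], [0.961, -0.275, -0.0], [-0.0, 0.0, -1.0]]
wrist_force: [0.4, 0.9, -0.1]
gripper_width: 85.4
```

Request:
apply_moves([
  [-0.0357,0.0227,0,0,0,0],
  [-0.0357,0.0227,0.01,0,0,0],
  [-0.0357,0.0227,0.03,0,0,0],
  [-0.0357,0.0227,0.04,0,0,0],
  [0,0,0,0,0,0],
  [0,0,0,0,0,0],
  [0,0,0,0,0,0],
])

```text
time_s: 37.4
eef_pos: [538.3, -32.5, 187.8]
eef_rot: [[0.275, 0.962, 0.001], [0.962, -0.275, 0.0], [0.0, 0.001, -1.0]]
wrist_force: [0.6, 0.3, 0.2]
gripper_width: 85.2
```

```bash
python3 -c "
from h import *
import pickle
s=env.get_state();print(s['eef_pos'])
p,d=env.snapshot('wrist');cv2.imwrite('pics/w13.png',p);pickle.dump(s,open('s13.pkl','wb'))
cv2.imwrite('pics/w13c.png',cv2.resize(p[0:260,300:512],None,fx=2.3,fy=2.3,interpolation=cv2.INTER_CUBIC))
"
```

```text
[538.3292179  -32.52052822 187.76397305]
```

View pics/w13.png

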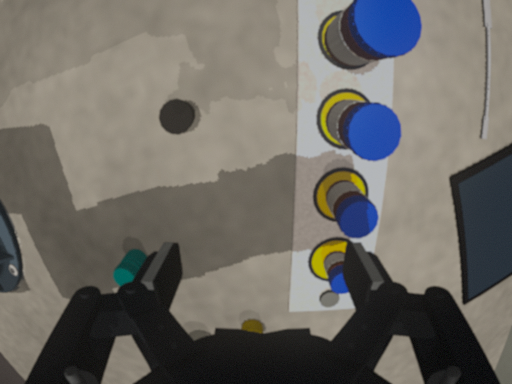

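View pics/w13c.png

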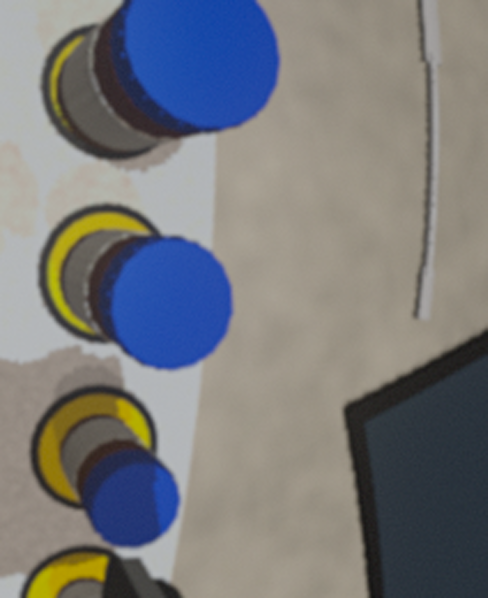

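```bash
cat > fit.py <<'E'
from h import *
import pickle
from scipy.optimize import minimize
def pw(P,s):
    m=CM["wrist"];H=np.eye(4);H[:3,:3]=s["eef_rot"];H[:3,3]=s["eef_pos"]
    T=np.linalg.inv(H@m["hand_eye"]);c=P@T[:3,:3].T+T[:3,3]
    th=np.arctan2(np.hypot(c[:,0],c[:,1]),c[:,2]);ph=np.arctan2(c[:,1],c[:,0])
    return np.c_[m["cx"]+m["fx"]*th*np.cos(ph),m["cy"]+m["fx"]*th*np.sin(ph)]
def pc(n):
    def f(P,s):
        m=CM[n];T=np.linalg.inv(m["world_from_camera"]);c=P@T[:3,:3].T+T[:3,3]
        return np.c_[c[:,0]/c[:,2]*m["fx"]+m["cx"],c[:,1]/c[:,2]*m["fy"]+m["cy"]]
    return f
A=np.linspace(0,2*np.pi,90)
def circ(x,y,r,z):return np.c_[x+r*np.cos(A),y+r*np.sin(A),np.full(90,z)]
K=8
def fit(img,f,s,mk,hid,which,extra=None):
    hsv=cv2.cvtColor(img,cv2.COLOR_BGR2HSV)
    obs=(cv2.inRange(hsv,(18,110,50),(38,255,255))>0).astype(np.float32)
    J={4:(28,110),3:(24,90),2:(20,70),1:(16,50)}[which]
    box=f(circ(mk[0],mk[1],42,6),s);x0,y0=np.floor(box.min(0)).astype(int);x1,y1=np.ceil(box.max(0)).astype(int)
    x0=max(x0,0);y0=max(y0,0);x1=min(x1,511);y1=min(y1,383)
    ob=obs[y0:y1,x0:x1]
    def model(v):
        mx,my,jx,jy=v[:4]
        c=np.zeros(((y1-y0)*K,(x1-x0)*K),np.uint8)
        cv=lambda q:np.round(((q-[x0,y0]+.5)*K-.5)*16).astype(np.int32)
        cv2.fillPoly(c,[cv(f(circ(mx,my,v[4],6),s))],1,shift=4)
        h=cv2.convexHull(np.r_[f(circ(jx,jy,J[0],6),s),f(circ(jx,jy,J[0],6+J[1]),s)].astype(np.float32))[:,0]
        cv2.fillPoly(c,[cv(h)],0,shift=4)
        if extra is not None:
            e=cv2.convexHull(extra.astype(np.float32))[:,0]; cv2.fillPoly(c,[cv(e)],0,shift=4)
        return cv2.resize(c.astype(np.float32),None,fx=1/K,fy=1/K,interpolation=cv2.INTER_AREA)
    cost=lambda v:((model(v)-ob)**2).sum()+20*(v[4]-30.5)**2/4
    best=None
    for dx in(-2,2):
      for dy in(-2,2):
        v0=np.array([*mk,mk[0]+dx,mk[1]+dy,30.5]);sim=np.vstack([v0]+[v0+np.eye(5)[i]*[2,2,3,3,1][i] for i in range(5)])
        r=minimize(cost,v0,method="Nelder-Mead",options=dict(initial_simplex=sim,maxiter=600))
        if best is None or r.fun<best.fun:best=r
    v=best.x;d=v[2:4]-v[:2];row=np.array([.275,.961]);ac=np.array([.961,-.275])
    print(which,"mark",v[:2].round(1),"jar-mark along row %.1f across %.1f"%(d@row,d@ac),"r %.1f cost %.1f n %.0f"%(v[4],best.fun,ob.sum()))
M={1:(594,-173.7),2:(618,-89.2),3:(642,-5),4:(666.3,79.6)}
E
cat > f1.py <<'E'
from fit import *
s=pickle.load(open('s13.pkl','rb'));im=cv2.imread('pics/w13.png')
print("wrist");[fit(im,pw,s,M[k],None,k) for k in (2,3,4)]
for n,f in(("top","t12"),("scene","s12")):
    print(n);im=cv2.imread(f"pics/{f}.png");[fit(im,pc(n),None,M[k],None,k) for k in (1,2,3,4)]
E
time python3 f1.py
```

```text
wrist
2 mark [617.3 -90.2] jar-mark along row -1.6 across 1.8 r 30.2 cost 23.8 n 794
3 mark [641.7  -5. ] jar-mark along row -2.6 across 1.4 r 29.9 cost 27.3 n 544
4 mark [667.1  80.4] jar-mark along row -2.1 across 0.7 r 30.1 cost 31.1 n 132
top
1 mark [ 595.2 -171.8] jar-mark along row -2.3 across 5.1 r 30.3 cost 14.9 n 269
2 mark [619.5 -87.2] jar-mark along row -0.6 across 4.1 r 30.3 cost 11.6 n 204
3 mark [643.7  -2.2] jar-mark along row -2.4 across 3.9 r 30.1 cost 10.2 n 128
4 mark [669.   81.8] jar-mark along row -3.1 across 0.3 r 30.3 cost 12.9 n 34
scene
1 mark [ 595.2 -176.5] jar-mark along row -6.9 across -1.8 r 29.8 cost 50.3 n 179
2 mark [619.6 -91.1] jar-mark along row -5.5 across -4.6 r 29.7 cost 54.3 n 168
3 mark [644.3  -6.3] jar-mark along row -6.6 across -6.2 r 29.6 cost 46.7 n 176
4 mark [666.3  79.1] jar-mark along row -7.1 across -1.0 r 30.3 cost 20.0 n 146
real	0m8.254s
user	0m7.895s
sys	0m0.179s
```

```bash
python3 -c "
from bench import env
print(env.get_state()['time_s'],env.hand_in())"
```

```text
the job is handed in; nothing more can be done
37.45 None
```

All four blue-capped jars now stand upright on the marks in size order, the largest beside the red tab and the smallest at the grey-tab end. I placed them one at a time, smallest first, and handed in at 37.5 s.

**Last checks:**
- **Upright and in order:** the final top, scene and wrist pictures show every jar standing on its own mark, with the gripper open and clear of everything.
- **Left alone:** the white cup is within about 1–2 px of its starting position in the top picture. I never went near it, the stopper, or the yellow and turquoise look-alikes.
- **Forces:** the highest wrist reading I saw at the end of a move was about 14 N.

**Centring:** it is not exact, and the cameras disagree.
- **Wrist camera:** jars 2, 3 and 4 sit about 2–3 mm off their marks, mostly along the row and away from the red tab. Jar 1 was partly hidden in that last view. Right after placing, its cap was within about 1–2 mm of the mark.
- **Top camera:** the base fits gave about 3–6 mm, with jar 1 worst at 5.6 mm. Cap positions in the same picture gave 1.5–4.5 mm, with jar 1 best at 1.4 mm.
- **Scene camera:** the fits gave 7–9 mm. I discounted them because the fit ignored jars hiding each other's marks.

I accepted these offsets and did not regrasp any jar. I had time left, but the errors were close to the 2 mm calibration limit.

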